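Nest the gem-sorting scoops

TASK

Put the graded sorting scoops away nested, like one dustpan pushed into another: slide the brass medium scoop, closed end first, through the mouth of the big aluminium one until it is fully home and both sprung catches have snapped in behind it, and only then slide the copper small scoop fully home in the medium one. Slide both along the bench rather than lifting them, press gently enough that the big scoop does not get shoved along its mat, and leave the jar, the ring block and the hammer alone.

Things in the scene. Friction and masses are not known exactly. Their poses are not given: they have to be found in the camera images.
- big_center (a point): Centre (half-way along, across, up) of the BIG scoop, aluminium, 124 long x 92 wide x 34 mm high, on a black rubber mat. Like a dustpan: 2 mm floor, 3 mm walls at both sides and the closed end, open mouth and top. x points from mouth to closed end, y left, z up. Home: the medium's centre is 9 mm beyond this one along x.
- big_mouth (a point): Middle of the big scoop's mouth edge, on the bench; axes as the big scoop. The last 14 mm of every scoop's floor slopes down here as a ramp. Inside width 86 mm. The two corners of every scoop's closed end are cut off at 45 degrees (10 mm), and the closed end's underside is bevelled up 1.8 mm, so a scoop pushed or dragged closed end first rides up the ramp and centres itself.
- big (a joint): How far (m) the big scoop has been shoved along its own x on the mat, 0 at the start. Pushes over about 20 N move it, and it does not come back.
- catch_left (a joint): White sprung roller (12 mm across, 20 to 30 mm above the bench, black housing) sticking 5.5 mm in from the big scoop's +y wall, 15 mm inside the mouth. Value: m pushed out; 0 snapped in, 0.003 while the medium passes. Spring 1 to 2.2 N; forcing the medium's cut corners between both rollers takes about 5 N; they run along its sides and snap in behind its side walls when it is home.
- catch_right (a joint): The same for the roller on the big scoop's -y side.
- medium_center (a point): Centre (half-way along, across, up) of the loose MEDIUM scoop, brass, 100 long x 81 wide x 30 mm high, about 0.2 kg. Like a dustpan: 2 mm floor, 3 mm walls at both sides and the closed end, open mouth and top. x points from mouth to closed end, y left, z up. Home: the small's centre is 7 mm beyond this one along x, closed ends touching.
- medium_end (a point): Middle of the inner face of the medium scoop's closed end, on its floor, 47 mm from its centre; the flat face is about 58 mm wide, inside width 75 mm. Fingers standing inside against this face can drag the scoop. It rises 2 mm on each ramp: fingers kept level or pressing high and hard hold its nose down and tip it up, so press low and rise with it. Axes as the scoop.
- small_center (a point): Centre (half-way along, across, up) of the loose SMALL scoop, copper, 80 long x 70 wide x 26 mm high, about 0.16 kg. Like a dustpan: 2 mm floor, 3 mm walls at both sides and the closed end, open mouth and top. x points from mouth to closed end, y left, z up.
- small_end (a point): Middle of the inner face of the small scoop's closed end, on its floor, 37 mm from its centre; the flat face is about 47 mm wide, inside width 64 mm. Axes as the scoop.
- jar: Bystander, to be left alone: an amber glass jar with a black lid, 44 mm across, 55 mm high. Origin at the middle of its underside, z up.
- ring_block: Bystander, to be left alone: a wooden block 50 x 60 x 30 mm with two short metal pegs on top. Origin at the middle of its underside, z up.
- hammer: Bystander, to be left alone: a 220 mm hammer lying on the bench. Origin at its underside; x runs along it from handle to head.

How it is judged:
On the way:
1. the medium scoop is fully home in the big one, catches snapped in, with the small scoop still outside (x of medium_center in the frame of big_center between 0.006 and 0.012 m and y of medium_center in the frame of big_center between -0.0045 and 0.0045 m and z of medium_center in the frame of big_center below 0.005 m and angle between the x axis of medium_center and the x axis of big_center, either way round below 0.08 rad and value of joint each of catch_left, catch_right below 0.002 m and horizontal distance between small_center and medium_center above 0.09 m), for 0.2 s.
At the end, for the whole second after the job is handed in: The medium scoop lies flat, fully home in the big one (within 3 mm of touching its closed end), both catches snapped in (under 2 mm); the small scoop lies flat, fully home in the medium one (within 3 mm); both at rest (x of medium_center in the frame of big_center between 0.006 and 0.012 m and y of medium_center in the frame of big_center between -0.0045 and 0.0045 m and z of medium_center in the frame of big_center below 0.005 m and angle between the x axis of medium_center and the x axis of big_center, either way round below 0.08 rad and value of joint each of catch_left, catch_right below 0.002 m and x of small_center in the frame of medium_center between 0.004 and 0.01 m and y of small_center in the frame of medium_center between -0.0045 and 0.0045 m and z of small_center in the frame of medium_center below 0.005 m and angle between the x axis of small_center and the x axis of medium_center, either way round below 0.1 rad and angle between each of medium_center, small_center's own z axis and vertical below 0.06 rad and linear speed of each of medium, small below 0.01 m/s).
It fails at once if the big scoop is shoved more than 5 mm along its mat (value of joint big above 0.005 m or value of joint big below -0.005 m).
It fails at once if a scoop is lifted (its centre over 30 mm above where it lies on the bench) (height (world z) of medium_center above 0.045 m or height (world z) of small_center above 0.043 m).
It fails at once if a bystander is moved more than 20 mm (distance of any of jar, ring_block, hammer from where it was at the start of the episode above 0.02 m).
It also fails if it takes over 72 s, if anything falls off the work surface, if the arm or the gripper's body presses on something with over 40 N, if the wrist force passes 120 N, or if a joint passes its speed limit or range.

ROBOT

A 6-joint arm with a two-finger parallel gripper is mounted at the origin on the work surface. World frame = base frame: x ahead of the robot, y to its left, z up, the work surface at z = 0. Lengths are in m, angles in rad, forces in N, time in s.
With the tool pointing down it reaches from about 0.275 to 1 m from the base axis. Payload 8.4 kg.
Tool frame: the origin (TCP) lies on the centre line of the jaws, within the pads' length; the fingertips stand 17 mm ahead of it and the grasp point (between the pads) lies 2 mm behind it (bot.tcp_to_tips is the y of the fingertips in the tool frame, in m); y points along the fingers, z is the direction in which the jaws open and shut, and the axes are right-handed (so a half turn about y gives the same grasp; the last joint's range is limited). The gripper opens to 85 mm and grips with 20 to 120 N. Pads are 22 mm wide; open, the fingers measure 114 mm over their backs; the gripper's body (76 mm by 85 mm) begins 54 mm behind the grasp point. The pads swing forward as they close: fully open they stand 13 mm farther back than shut.
Start: joints at [1.137, 0.353, 1.633, -0, 1.155, -0.002], TCP at [0.262, 0.568, 0.248] pointing down, gripper open.
Joint ranges: [-2.63, 2.63], [-0.92, 2.1], [0.06, 2.66], [-1.3, 4.44], [0, 2.69], [-3.02, 3.02]. Speed limits (rad/s): [2.22, 2.22, 2.79, 3.14, 3.14, 3.14].

INTERFACE

Orientations are given as a unit quaternion [x, y, z, w].
In Python, from workcell import bot, hand, kinematics, get_obs, vision, hand_in gives the robot as it stands. The module is installed in compiled form; this text tells all that it offers. Calls block until the motion is done:
- bot.reach(position, orientation): joint-space move of the TCP to a pose.
- bot.servo_line(position, ori=None, velocity=0.15): straight line of the TCP; ori=None keeps the orientation; velocity is the mean speed in m/s.
- bot.goto_joints(angles): joint-space move.
- hand.move_gripper(opening, strength=None): finger opening in m; strength is the grip in N (None keeps the last); returns when the fingers have stopped.
- bot.dwell(seconds).
- kinematics.solve_ik(position, orientation): joint angles nearest the present ones, or None.
- get_obs(): the state.
- vision.read_camera(name): name is "side" or "top" or "wrist"; returns a dict with "frame" (384x512x3 uint8, red, green, blue), "intrinsics" (3x3 intrinsics, pixels), "view" (4x4, takes a point from world to camera coordinates). Camera axes: x right, y down, z forward; pixel columns grow to the right and rows downward; lengths in m; the calibration is good to about 2 mm. A picture is of the moment at which its call begins. There is no depth.
A pose or a line that the arm cannot do raises bot.IKError and nothing moves.
- hand_in(): hands the job in, once; it reports no verdict.
The state is a dict: "time_s": time; "joint_pos": joint angles; "joint_vel": joint speeds; "joint_efforts": joint torques, N m; "position": TCP position; "orientation": TCP orientation; "wrist_force": force on the tool from outside, world axes, zero at the start; "ft_torque": the same for the moment, N m; "gripper_width": finger opening in m.
Only numpy, scipy, OpenCV 4.12 (cv2) and the standard library are available. Lean on these libraries where they do the work, as an engineer would, in place of code of your own. Each camera call takes 0.05 s, during which the arm holds its last target. There are 200 camera calls.

## Working session

There is one attempt and no reset: what is moved stays moved. The work goes in short steps, each a Python script; the robot and the scene stay as the last script left them, time stands still between calls to the robot, and variables do not carry over. Pictures are saved under pics/ and viewed, about 8 in all and at most 12, crops included, and the job is handed in when it is done.

```bash
mkdir -p pics; python3 - <<'E'
from workcell import *
import cv2,numpy as np
o=get_obs();print(o['time_s'],o['position'],o['orientation'],o['gripper_width'],bot.tcp_to_tips)
a=[]
for n in("top","side"):
    r=vision.read_camera(n);f=cv2.cvtColor(r['frame'],cv2.COLOR_RGB2BGR);cv2.imwrite(f'pics/{n}0.png',f)
    np.savez(f'pics/{n}0.npz',**r);print(n,r['intrinsics'].round(1).tolist(),r['view'].round(3).tolist())
E
```

```text
0.0 [0.26136536 0.56719924 0.24753733] [ 0.69119361 -0.15157073  0.15137624 -0.69019051] 0.08521423705232416 0.017
top [[461.8, 0.0, 252.3], [0.0, 461.8, 190.2], [0.0, 0.0, 1.0]] [[-0.02, -1.0, 0.004, 0.041], [-0.983, 0.019, -0.184, 0.557], [0.183, -0.008, -0.983, 0.967], [0.0, 0.0, 0.0, 1.0]]
side [[435.6, 0.0, 252.5], [0.0, 435.6, 199.6], [0.0, 0.0, 1.0]] [[-0.982, -0.189, 0.024, 0.547], [-0.133, 0.593, -0.794, 0.113], [0.136, -0.782, -0.608, 0.799], [0.0, 0.0, 0.0, 1.0]]
```

View pics/top0.png

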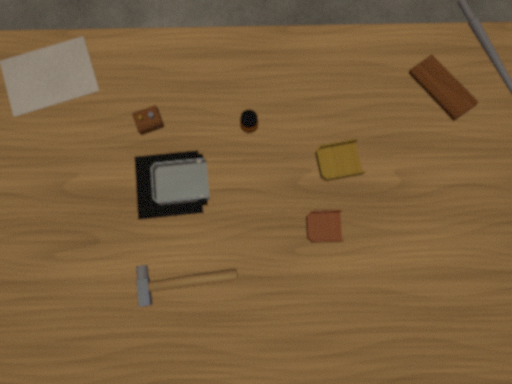

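View pics/side0.png

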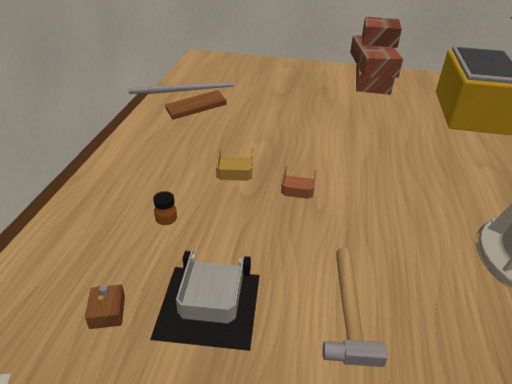

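```bash
cat > h.py <<'E'
from workcell import *
import cv2,numpy as np
from scipy.spatial.transform import Rotation as R
def ray(r,uv,z):
    V=r['view'];c=-V[:3,:3].T@V[:3,3]
    uv=np.atleast_2d(uv).astype(float)
    d=np.c_[uv,np.ones(len(uv))]@np.linalg.inv(r['intrinsics']).T@V[:3,:3]
    return c+d*((z-c[2])/d[:,2])[:,None]
def quat(yaw):
    "tool down; drag direction = yaw; jaws open square to it"
    y=np.array([0,0,-1.]);z=np.array([-np.sin(yaw),np.cos(yaw),0])
    q=[R.from_matrix(np.c_[np.cross(y,s*z),y,s*z]).as_quat() for s in(1,-1)]
    cur=R.from_quat(get_obs()['orientation'])
    return min(q,key=lambda k:(cur.inv()*R.from_quat(k)).magnitude())
def save(n,name):
    r=vision.read_camera(n);np.savez(f'pics/{name}.npz',**r)
    cv2.imwrite(f'pics/{name}.png',cv2.cvtColor(r['frame'],cv2.COLOR_RGB2BGR));return r
def mask(r,k):
    h=cv2.cvtColor(r['frame'],cv2.COLOR_RGB2HSV);print
    return h
E
python3 - <<'E'
from h import *
r=dict(np.load('pics/top0.npz'))
h=cv2.cvtColor(r['frame'],cv2.COLOR_RGB2HSV)
for n,p in dict(med=(340,160),small=(325,227),big=(180,183),wood=(280,200),mat=(143,190),jar=(249,120)).items(): print(n,h[p[1],p[0]],ray(r,p,0.02).round(3))
o=get_obs();print(R.from_quat(o['orientation']).as_matrix().round(2).tolist())
for p in [(.42,-.14),(.27,-.11),(.38,.2)]:
    q=quat(np.pi/2);j=kinematics.solve_ik([*p,.3],q);print(p,None if j is None else np.round(j,2))
E
```

```text
med [ 20 173 128] [[ 0.63  -0.174  0.02 ]]
small [ 11 172 113] [[ 0.476 -0.132  0.02 ]]
big [ 30  17 117] [[0.583 0.194 0.02 ]]
wood [ 17 137 130] [[ 0.539 -0.033  0.02 ]]
mat [18 61 21] [[0.568 0.278 0.02 ]]
jar [48 67 19] [[0.73  0.034 0.02 ]]
[[0.91, -0.0, 0.42], [-0.42, -0.0, 0.91], [-0.0, -1.0, -0.0]]
(0.42, -0.14) [-0.33  0.01  1.94 -0.    1.19 -0.33]
(0.27, -0.11) [-0.39 -0.28  2.18 -0.    1.24 -0.39]
(0.38, 0.2) [ 0.48 -0.02  1.96 -0.    1.19  0.48]
```

```bash
python3 - <<'E'
from h import *
hand.move_gripper(0.02)
ims=[]
for n,p in dict(big=(.58,.19),small=(.476,-.13),med=(.62,-.17)).items():
    bot.reach([*p,.3],quat(np.pi/2)); r=save('wrist','w_'+n)
    V=r['view'];print(n,get_obs()['time_s'],get_obs()['position'].round(4),(-V[:3,:3].T@V[:3,3]).round(3),V[2,:3].round(2),bot.tcp_to_tips)
    ims.append(cv2.imread(f'pics/w_{n}.png'))
cv2.imwrite('pics/all.png',np.vstack([np.hstack(ims[:2]),np.hstack([ims[2],ims[2]*0])])[:,:,:].copy() if 0 else cv2.resize(np.vstack([np.hstack(ims[:2]),np.hstack([ims[2],ims[2]*0])]),(800,600)))
E
```

```text
big 2.5917 [0.5796 0.191  0.2998] [0.58  0.263 0.425] [-0.   -0.28 -0.96] 0.017
small 3.9167 [ 0.4767 -0.1292  0.3   ] [ 0.477 -0.057  0.426] [ 0.   -0.28 -0.96] 0.017
med 4.6167 [ 0.6194 -0.1692  0.2995] [ 0.62  -0.097  0.425] [-0.   -0.28 -0.96] 0.017
```

View pics/all.png

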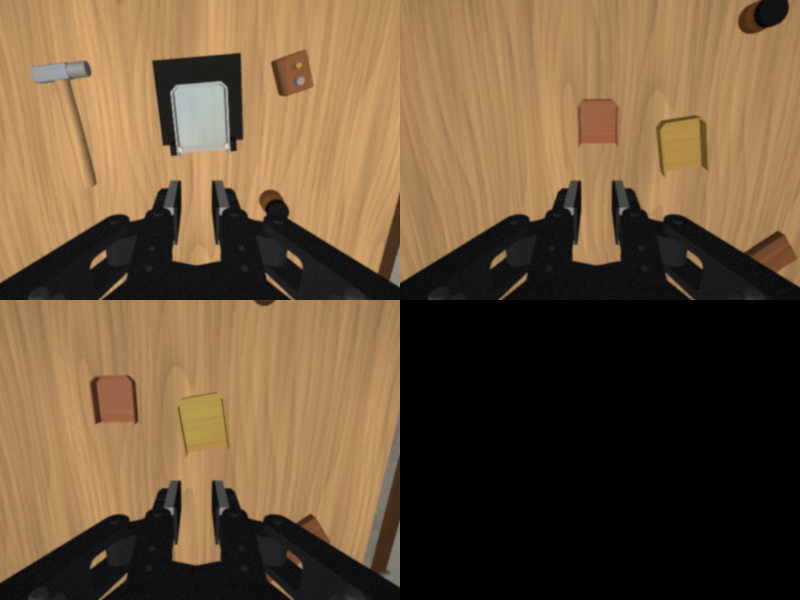

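```bash
python3 - <<'E'
import cv2,numpy as np
c=[]
for n,x,y in(('big',190,90),('small',205,110),('med',205,110)):
    im=cv2.imread(f'pics/w_{n}.png')[y:y+100,x:x+130]
    c.append(cv2.resize(im,None,fx=3,fy=3,interpolation=cv2.INTER_CUBIC))
im=np.vstack([np.hstack(c[:2]),np.hstack([c[2],c[2]*0])])
for i in range(0,780,60): cv2.putText(im,str((i%390)//3),(i,8),0,.3,(0,0,255))
for i in range(0,600,60): cv2.putText(im,str((i%300)//3),(0,i+8),0,.3,(0,0,255))
cv2.imwrite('pics/crop.png',im)
E
```

```text
(no output)
```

View pics/crop.png

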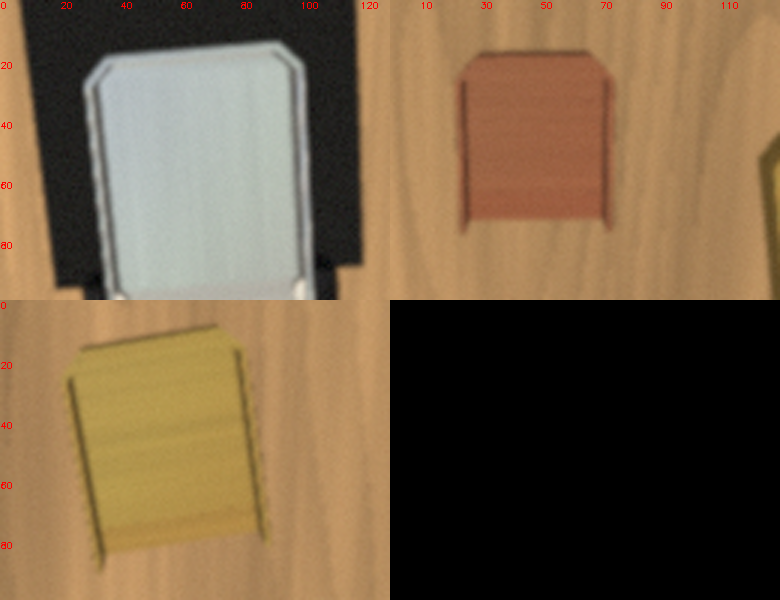

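```bash
python3 - <<'E'
from h import *
def go(n,off,pts,z):
    r=dict(np.load(f'pics/w_{n}.npz'))
    P=ray(r,np.array(pts)/3+off,z)[:,:2]
    L0,L1,R0,R1,E0,E1,M0,M1=P
    a=(L0-L1)/np.linalg.norm(L0-L1);b=(R0-R1)/np.linalg.norm(R0-R1);e=E1-E0
    x=a+b;x/=np.linalg.norm(x);nrm=np.array([-x[1],x[0]])
    print(n,'yaw L,R,End',[round(float(np.degrees(np.arctan2(v[1],v[0]))),1) for v in(a,b,[-e[1],e[0]])],
     'inner width',((L0+L1-R0-R1)/2@nrm*1000).round(1),'end face',(np.linalg.norm(e)*1000).round(1),
     'len',(((E0+E1)-(M0+M1))/2@x*1000).round(1),'end',((E0+E1)/2).round(4),'mouth',((M0+M1)/2).round(4),
     'axis pt',((L0+L1+R0+R1)/4).round(4))
go('med',(205,110),[(72,78),(105,252),(236,52),(261,238),(82,49),(217,26),(104,252),(260,229)],.002)
go('small',(205,110),[(467-390,82),(468-390,218),(604-390,82),(603-390,218),(481-390,54),(588-390,54),(468-390,218),(603-390,218)],.002)
go('big',(190,90),[(99,85),(119,290),(289,70),(301,280),(115,65),(275,54),(119,290),(301,280)],.002)
E
```

```text
med yaw L,R,End [99.8, 99.6, 99.5] inner width 76.0 end face 62.3 len 97.5 end [ 0.6245 -0.1224] mouth [ 0.6407 -0.2186] axis pt [ 0.6339 -0.1778]
small yaw L,R,End [89.4, 91.0, 90.0] inner width 64.3 end face 49.1 len 77.7 end [ 0.4797 -0.0901] mouth [ 0.4804 -0.1678] axis pt [ 0.4803 -0.1353]
big yaw L,R,End [94.3, 95.3, 93.9] inner width 87.2 end face 72.3 len 105.5 end [0.5848 0.2542] mouth [0.5926 0.149 ] axis pt [0.5885 0.1977]
```

```bash
cat >> h.py <<'E'
def u(a): return np.array([np.cos(a),np.sin(a)])
YB=np.radians(94.5); EB=np.array([.5848,.2542])   # big yaw, inner end
def F(): return np.asarray(get_obs()['wrist_force'])
def enter(end,yaw,opening,floor=.002):
    "stand fingers inside, 10 mm short of the end face, feel the floor, rise 1.5 mm; returns tcp z"
    hand.move_gripper(opening); p=end-u(yaw)*.023; q=quat(yaw)
    bot.reach([*p,.10],q); bot.servo_line([*p,.040],velocity=.1)
    bot.dwell(.1);f0=F(); z=.028
    bot.servo_line([*p,z],velocity=.05)
    while z>.008:
        z-=.001; bot.servo_line([*p,z],velocity=.03); f=F()-f0
        if f[2]>2.: break
    print('floor felt at tcp z',round(z,4),get_obs()['position'].round(4),f.round(2))
    z+=.002; bot.servo_line([*p,z],velocity=.03); return z
E
python3 - <<'E'
from h import *
print(F().round(2))
z=enter(np.array([.6245,-.1224]),np.radians(99.7),.025)
print(z,F().round(2),get_obs()['time_s']); save('wrist','in_med')
E
```

```text
[-0.64  0.29  0.99]
floor felt at tcp z 0.018 [ 0.6285 -0.1451  0.019 ] [-3.34  0.67  9.76]
0.01999999999999999 [-0.39  1.03  0.27] 9.6583
```

View pics/in_med.png

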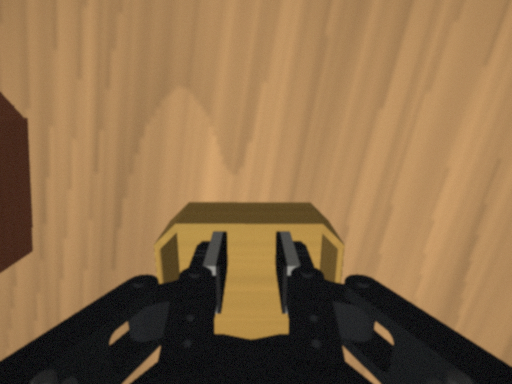

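```bash
python3 - <<'E'
from h import *
E0=np.array([.6245,-.1224]);y0=np.radians(99.7);W=EB-.17*u(YB);C=.011
f0=F()
bot.servo_line([*(E0-u(y0)*C),.020],velocity=.05)
for t in np.linspace(0,1,9)[1:]:
    e=E0+(W-E0)*t; y=y0+(YB-y0)*t
    bot.servo_line([*(e-u(y)*C),.020],quat(y),velocity=.06)
    print((F()-f0).round(1).tolist(),end=' ')
bot.dwell(.2);o=get_obs();print(o['time_s'],o['position'].round(4)); save('wrist','w1')
E
```

```text
[0.2, 0.5, -0.2] [-0.5, 0.5, -0.2] [0.2, 0.4, -0.2] [0.2, 0.3, 0.1] [0.4, 0.2, 0.5] [1.1, 0.2, -0.7] [-0.1, 0.2, 0.0] [0.7, 1.1, -0.8] 14.9667 [0.599  0.0736 0.02  ]
```

View pics/w1.png

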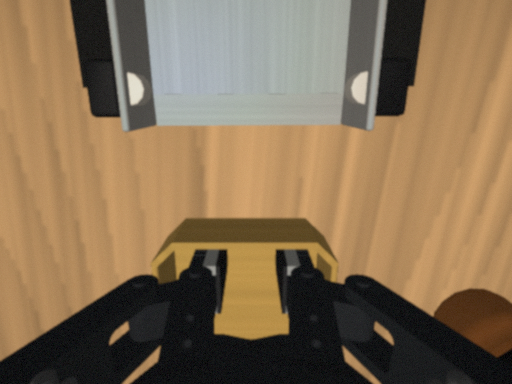

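```bash
python3 - <<'E'
from h import *
r=dict(np.load('pics/w1.npz'))
n=np.array([-np.sin(YB),np.cos(YB)])
def s(name,a,b,z):
    P=ray(r,[a,b],z)[:,:2];d=P[1]-P[0];m=P.mean(0);o=m-EB
    print(name,'w',(np.linalg.norm(d)*1e3).round(1),'yaw',np.degrees(np.arctan2(d[0],-d[1])+0).round(2)+180 if 0 else np.degrees(np.arctan2(d[1],d[0])).round(2)+90,'mid',m.round(4),'along',(o@u(YB)*1e3).round(1),'left',(o@n*1e3).round(1))
s('roller',(135,90),(359,87),.025)
s('mouthfloor',(157,126),(343,124),.001)
s('mouthwalls',(123,131),(373,129),.0)
s('medbottom',(187,218),(308,218),.0018)
s('medrim',(153,262),(337,262),.03)
E
```

```text
roller w 84.6 yaw 95.2 mid [0.5916 0.1508] along -103.6 left 1.4
mouthfloor w 87.1 yaw 95.08 mid [0.5938 0.1358] along -118.7 left 0.3
mouthwalls w 118.4 yaw 94.93 mid [0.593  0.1334] along -121.1 left 1.3
medbottom w 61.6 yaw 94.48 mid [0.5961 0.0896] along -165.0 left 1.6
medrim w 78.8 yaw 94.48 mid [0.5961 0.0805] along -174.1 left 2.4
```

```bash
cat >> h.py <<'E'
def push(d0,d1,step,C,zf,yaw,lim,f0,off=-.0005,vel=.04,tail=0):
    "advance the contact point from d0 to d1 (before the big's inner end); stop on forward force; returns d"
    n=np.array([-np.sin(yaw),np.cos(yaw)]);q=quat(yaw);d=d0;log=[]
    while d>d1+1e-6:
        d-=step;e=EB+off*n-d*u(yaw)
        bot.servo_line([*(e-u(yaw)*C),zf(d)],q,velocity=vel)
        f=F()-f0;fw=-f[:2]@u(yaw);log.append(f"{d*1e3:.1f}:{fw:.1f}/{f[2]:.1f}")
        if fw>lim: break
    print(' '.join(log));return d
E
python3 - <<'E'
from h import *
y=np.radians(94.7);C=.011;f0=F()
zf=lambda d:.020+.002*np.clip((.126-d)/.014,0,1)
d=push(.17,.134,.006,C,zf,y,8,f0)
if d<.135: d=push(d,.03,.003,C,zf,y,13,f0)
print(d,get_obs()['time_s'],get_obs()['position'].round(4)); save('wrist','w2')
E
```

```text
164.0:-1.3/-0.1 158.0:-0.8/0.0 152.0:-1.3/0.5 146.0:-1.1/-0.4 140.0:-1.0/0.3 134.0:-0.8/1.1
131.0:-0.9/0.1 128.0:-1.0/0.3 125.0:-1.2/1.5 122.0:-0.8/0.9 119.0:-0.9/0.8 116.0:-1.0/0.7 113.0:-1.2/0.4 110.0:-1.6/-0.2 107.0:-1.0/0.4 104.0:0.2/0.6 101.0:1.2/1.2 98.0:-1.3/1.1 95.0:-0.1/0.5 92.0:-1.0/-0.4 89.0:-1.2/0.6 86.0:0.1/0.2 83.0:-0.4/-0.0 80.0:-0.9/-0.4 77.0:-0.2/0.5 74.0:-1.6/0.5 71.0:-1.2/0.3 68.0:-1.7/0.3 65.0:0.0/-0.1 62.0:-0.9/0.8 59.0:-2.0/-0.2 56.0:-0.6/0.8 53.0:-1.0/1.5 50.0:-0.5/0.3 47.0:-1.2/0.1 44.0:-0.4/-0.2 41.0:-0.5/1.0 38.0:-0.9/0.3 35.0:-0.5/0.3 32.0:-0.3/-0.2 29.0:-1.0/0.7
0.02899999999999989 25.5667 [0.5886 0.2146 0.022 ]
```

View pics/w2.png

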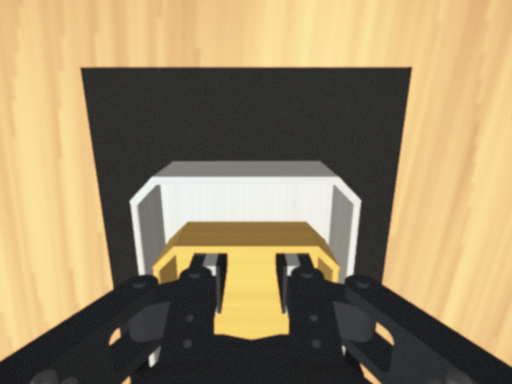

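```bash
python3 - <<'E'
from h import *
y=np.radians(94.7);C=.011;f0=F();zf=lambda d:.022
d=push(.029,.0095,.0015,C,zf,y,5,f0)
d=push(d,-.004,.0005,C,zf,y,7,f0)
print(d,get_obs()['time_s'],get_obs()['position'].round(4)); save('wrist','w3')
E
```

```text
27.5:-0.8/0.0 26.0:-0.7/-0.0 24.5:-0.3/0.2 23.0:-2.0/0.0 21.5:-1.2/-0.6 20.0:-0.9/-0.1 18.5:-1.1/0.3 17.0:-0.7/-0.0 15.5:-1.0/-0.0 14.0:-1.1/-0.8 12.5:-0.3/-0.1 11.0:-0.6/-0.1 9.5:-0.6/0.5
9.0:-0.0/0.2 8.5:0.2/1.0 8.0:-0.6/0.4 7.5:0.6/0.1 7.0:-0.1/0.0 6.5:0.1/0.3 6.0:-1.0/0.6 5.5:-1.8/0.3 5.0:-1.3/0.5 4.5:-1.5/0.9 4.0:-0.8/0.1 3.5:-2.1/-0.3 3.0:-1.1/0.0 2.5:-0.6/-0.4 2.0:-0.2/0.6 1.5:-0.3/0.3 1.0:-0.3/-0.2 0.5:4.9/1.6 -0.0:7.1/2.1
-1.214306433183765e-17 33.6167 [0.5862 0.2423 0.022 ]
```

View pics/w3.png

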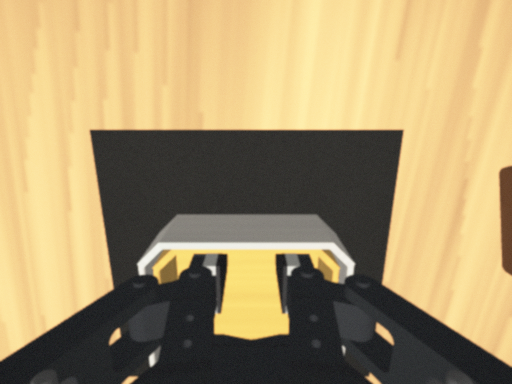

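```bash
python3 - <<'E'
from h import *
y=np.radians(94.7);p=get_obs()['position'];b=p[:2]-u(y)*.006
bot.servo_line([*b,.022],velocity=.08); bot.servo_line([*b,.10],velocity=.2)
bot.reach([.598,.075,.13],quat(y)); save('wrist','w4')
print(get_obs()['time_s'])
E
```

```text
35.2083
```

View pics/w4.png

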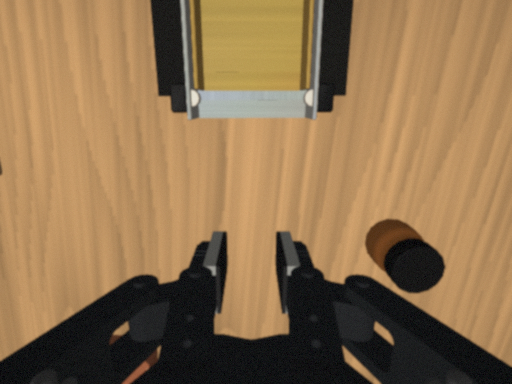

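```bash
python3 - <<'E'
from h import *
y0=np.radians(90.2);y1=np.radians(94.7)
E0=np.array([.4798,-.0901]);a=E0+.0015*u(y0)
n=np.array([-np.sin(y1),np.cos(y1)]);b=EB-.0005*n-(.18-.0015)*u(y1)
q0=quat(y0-np.pi/2);hand.move_gripper(.03)
bot.reach([*a,.08],q0);bot.servo_line([*a,.027],velocity=.12)
hand.move_gripper(0,25);print(get_obs()['gripper_width'],get_obs()['time_s'],F().round(1))
if get_obs()['gripper_width']>.0015:
    bot.servo_line([*b,.027],quat(y1-np.pi/2),velocity=.1)
    print(get_obs()['position'].round(4),F().round(1),get_obs()['time_s'])
    hand.move_gripper(.03); bot.servo_line([*b,.08],velocity=.2)
    p=b-u(y1)*.03; bot.reach([*p,.10],quat(y1)); save('wrist','w5');print(get_obs()['time_s'])
E
```

```text
0.0024292932724441266 37.9583 [-1.   0.6  7.3]
[0.6003 0.0763 0.0278] [-0.  -0.5  5.4] 40.15
42.3583
```

View pics/w5.png

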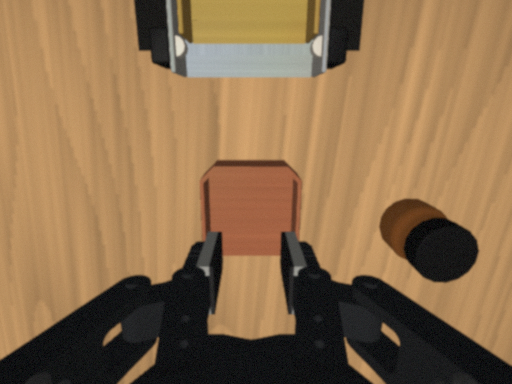

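```bash
python3 - <<'E'
from h import *
y=np.radians(94.7);n=np.array([-np.sin(y),np.cos(y)]);C=.011
p=EB-.0005*n-.191*u(y)-.009*u(y)
hand.move_gripper(.015)
bot.reach([*p,.045],quat(y));bot.dwell(.1);f0=F();z=.032
bot.servo_line([*p,z],velocity=.1)
while z>.017:
    z-=.001;bot.servo_line([*p,z],velocity=.05)
    if (F()-f0)[2]>2.5:break
zr=get_obs()['position'][2];print('floor',z,zr,F()-f0,get_obs()['time_s'])
z0=zr+.0015
bot.servo_line([*p,z0],velocity=.05)
zf=lambda d:z0+.002*np.clip((.126-d)/.014,0,1)+.002*np.clip((.105-d)/.014,0,1)
d=push(.188,.134,.009,C,zf,y,8,f0,vel=.08)
if d<.135:d=push(d,.019,.005,C,zf,y,11,f0,vel=.06)
print(d,get_obs()['time_s'],get_obs()['position'].round(4)); save('wrist','w6')
E
```

```text
floor 0.01899999999999999 0.019361168409626935 [-0.99238142 -1.00911388  5.08390868] 46.6167
179.0:0.1/-0.5 170.0:0.8/-0.0 161.0:1.3/0.5 152.0:0.4/-1.1 143.0:1.4/-0.4 134.0:0.5/-0.1
129.0:0.4/0.4 124.0:0.2/-0.4 119.0:-0.1/-0.1 114.0:1.1/0.4 109.0:1.0/-0.3 104.0:1.1/-0.8 99.0:0.9/-0.5 94.0:1.2/0.6 89.0:1.8/-0.0 84.0:-0.4/-0.3 79.0:1.1/-0.5 74.0:1.2/-0.4 69.0:0.5/0.5 64.0:0.8/-0.8 59.0:2.1/-0.3 54.0:0.5/-0.2 49.0:0.2/-0.0 44.0:0.7/0.4 39.0:1.3/-0.1 34.0:0.0/0.1 29.0:0.6/-0.3 24.0:1.0/0.0 19.0:0.3/-0.1
0.018999999999999902 54.225 [0.5878 0.2247 0.0249]
```

View pics/w6.png

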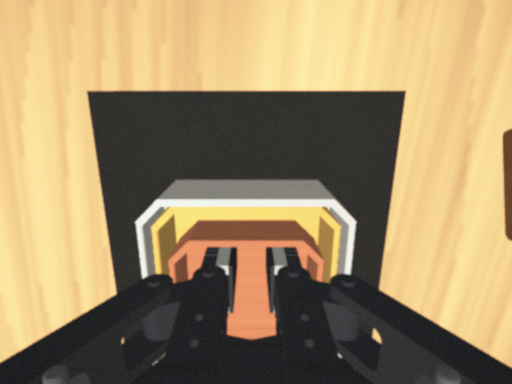

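```bash
python3 - <<'E'
from h import *
y=np.radians(94.7);C=.011;z=float(get_obs()['position'][2]);bot.dwell(.05);f0=F();zf=lambda d:z
d=push(.019,.007,.003,C,zf,y,5,f0)
d=push(d,-.002,.0006,C,zf,y,6,f0)
p=get_obs()['position'];print(d,p.round(4));b=p[:2]-u(y)*.006
bot.servo_line([*b,z],velocity=.08); bot.servo_line([*b,.09],velocity=.2)
c=EB-.16*u(y);bot.reach([*c,.16],quat(y));save('wrist','w7')
print(get_obs()['time_s'])
E
```

```text
16.0:0.1/-0.3 13.0:-0.7/-1.3 10.0:-0.6/-1.3 7.0:0.1/-0.3
6.4:-0.0/-0.5 5.8:-0.6/-1.5 5.2:-0.1/-0.7 4.6:0.3/-0.2 4.0:1.1/-0.6 3.4:5.7/0.4 2.8:8.3/1.1
0.002800000000000003 [0.5865 0.2393 0.0249]
58.5167
```

View pics/w7.png

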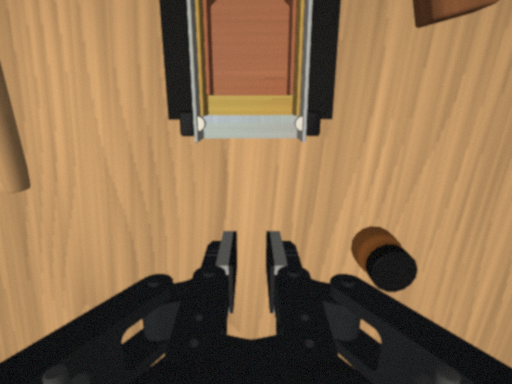

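Contact came within 0.5 mm of where I predicted it. The picture shows copper (u 210–293) inside brass, and brass behind both white rollers at (200,124) and (300,124), so I'm handing in.

```bash
python3 -c "
from workcell import *
hand_in();print(get_obs()['time_s'])"
```

```text
the job is handed in; nothing more can be done
the job is handed in; nothing more can be done
```

The scoops are nested and the job is handed in, with my last clock reading at 58.5 s of the 72 s. `hand_in()` gave no verdict, so the result rests on my own checks.

- **Medium scoop:** I dragged it along the bench with two fingers inside its closed end. I rose 2 mm on the ramp and pushed until it touched at about 7 N, with both rollers then seen snapped in behind its side walls.
- **Small scoop:** I gripped its end wall to slide it across to the big scoop's axis. I then dragged it in the same way until it touched at about 8 N, within 0.5 mm of the commanded position I expected for home.

**Last checks:**
- The final picture shows copper inside brass inside aluminium, with both rollers in behind the brass and everything straight.
- I saw no forward push above about 8 N against the big scoop's roughly 20 N limit. The jar was never touched.
- I did not measure the big scoop's joint value directly. I also did not re-measure the positions of the jar, the ring block and the hammer.
- **Position bias:** camera and finger positions disagreed by about 2 mm (medium contact at 0.7 mm instead of 3 mm). I took this as calibration and finger-offset bias, and the small scoop showed the same bias.
- **Unexpected force:** when I gripped the small scoop's wall, there was about 7 N upward on the wrist. This was probably the closing tips touching the bench or the scoop's floor. The picture afterwards showed the scoop correctly placed.

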